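# Probe the test pad of a power board

## Robot

A 7-joint arm with a two-finger parallel gripper is mounted at the origin on the work surface. World frame = base frame: x ahead of the robot, y to its left, z up, the work surface at z = 0. Lengths are in m, angles in degrees, forces in N, time in s.
With the tool pointing down it reaches from about 0.425 to 0.825 m from the base axis. Payload 3.6 kg.
Tool frame: the origin (TCP) lies at the very end of the fingers, on their centre line; the grasp point (between the pads) lies manip.tcp_to_grasp behind it (manip.tcp_to_grasp is the distance from the TCP to the grasp point, in m); z points along the fingers, y is the line along which they close (so a half turn about z gives the same grasp; the last joint's range is limited). The gripper opens to 93 mm and grips with 3 to 60 N. Pads are 15 mm wide; open, the fingers measure 128 mm over their backs; the gripper's body (75 mm by 188 mm) begins 65 mm behind the grasp point.
Start: joints at [72.451, 35.231, -0.722, 81.555, 0.464, 63.22, -2.315], TCP at [0.18, -0.625, 0.192] pointing down, gripper open.
Joint ranges: [-178.69, 178.69], [-17.37, 117.87], [-77.05, 75.6], [15.02, 138.74], [-78.02, 258.01], [0.78, 113.62], [-162.83, 162.83]. Speed limits (degrees/s): [159.86, 159.86, 180, 180, 180, 180, 180].

## Interface

Orientations are given as a 3x3 rotation matrix whose columns are the frame's x, y, z axes.
In Python, from station import monitor, cams, job, manip gives the robot as it stands.
- The arm moves only by the tool arm_command, never from a script. Its argument "targets" is a list of rows, each a list of 2 entries, a list of its own where there are three numbers: the shift along the tool's x, y, z in cm, then the turn about the tool's z in degrees. In form: [[[tx, ty, tz], turn], ...]. A call has exactly 5 rows; each row is the pose to reach, as a shift and turn from the pose commanded when the call began, along the tool's axes at that moment; what a row does not reach only later rows make up. A row lasts 1/8 s, in which the tool goes at most 62.5 mm and 10.7 degrees, less where a joint would pass 70% of its speed; a pose out of reach is approached as far as the arm can. A call with a gripper value outside its range is refused whole. "hand" is the opening, from 0 (shut) to 1 (fully open), set as the call begins (left out, the last holds). The fingers move at their own pace and stop on an object; the grip force is fixed at half the most. Time passes only in rows, so rows that repeat a pose let the fingers close, or fill a call up. It gives the time, the measured TCP pose, the force, the opening and the grip force at its end, in the units of the state.
- monitor.observe(): the state, without advancing time (a new reading comes with each control period).
- cams.grab_frame(name): name is "side" or "top"; returns (picture, depth): 400x640x3 uint8, blue, green, red; 400x640 float32, m along the optical axis (not along the pixel's ray), 0 where there is no reading.
- cams.calibration(name): a dict with "K" (3x3 intrinsics, pixels), "world_to_cam" (4x4, takes a point from world to camera coordinates). Camera axes: x right, y down, z forward; pixel columns grow to the right and rows downward; lengths in m; the calibration is good to about 2 mm. A picture is of the moment at which its call begins. calibration takes no time and is no camera call.
- job.close_job(): hands the job in; it is judged then, once.
The state is a dict: "time_s": time; "joint_pos": joint angles; "joint_vel": joint speeds; "joint_efforts": joint torques, N m; "tool_pos": TCP position; "tcp_rot": TCP orientation; "contact_force": force on the tool from outside, world axes, zero at the start; "wrist_torque": the same for the moment, N m; "gripper_width": finger opening in m; "grasp_force": force on a finger pad.
Only numpy, scipy, OpenCV 4.12 (cv2) and the standard library are available. Lean on these libraries where they do the work, as an engineer would, in place of code of your own. Each camera call takes 0.05 s, during which the arm holds its last target. There are 200 camera calls.

## Task

Draw the slim cordless tester probe out of the tool stand and put its spring tip on the round copper pad of the green circuit board, with the probe square to the tilted board, pressing lightly so that the spring tip is pushed in about half way. Keep it steady there for two seconds and finish still holding it there. Do not press hard, do not touch the components or the square pads with the probe, and leave the two drivers, the jar and the reel as they are.

Things in the scene. Friction and masses are not known exactly. Their poses are not given: they have to be found in the camera images.
- stand: Fixed grey tool stand, 210 mm long (its y), 90 mm deep (x), 80 mm high; pierced top plate 25 mm thick, 70 mm wide, open below. 11.5 mm holes at y = -65, 0 and +65 mm; the probe and two drivers hang in them in any order, by their collars. Origin: centre of the underside, z up; yaw up to 0.4 rad either way.
- probe: Loose round tester probe, 80 g, hanging tip down in a stand hole. Grey handle 18 mm across, z = 5 to 105 mm (black band near its top); black collar 28 mm across, z = 0 to 5; steel shank 9 mm across to z = -38; brass spring tip 4 mm across to z = -62. Origin: centre of the collar's underside, which rests on the stand's top; z along the handle, away from the tip; x and y arbitrary.
- probe_tip (a point): The very end of the probe's rounded brass tip, 62 mm below the probe's origin when the spring is out; it moves with the tip.
- plunger (a joint): How far the probe's spring tip is pushed in: 0 m fully out, 0.012 m fully in, 0.006 m half way. Spring of 500 N/m without preload, so half way takes 3 N.
- pad: The marked spot: the board's only round copper pad, 16 mm across, 2 mm thick, inside a thin white ring 25 mm across. Origin: centre of its underside, on the board's face; z is the board's outward normal. The board is yawed up to 0.4 rad either way and slopes 0.2 to 0.4 rad, lower on the side that faces the robot at yaw 0.
- pad_top (a point): Centre of the round pad's upper face, where the tip should touch; same axes as pad.
- components: All on the green board (160 x 180 x 3 mm) besides the round pad: two square copper pads 11 mm wide, black capacitors, yellow transformer, heat sink, small parts; none over 26 mm high or within 50 mm of the round pad's centre. Origin: centre of the board's face, x up the slope, y along the tilt axis, z outward; the round pad is at x = -35, y = +45 mm.
- tilt (a joint): Slope of the circuit board in its holder in rad (0 is level). The hinge is stiff and stays where it is under light pressing. The hinge lies 65 mm above the table, 9 mm under the board's face.
- holder: Fixed board holder with a 170 by 210 mm foot; origin: centre of its underside, y along the tilt axis. Stands beside the stand, on its left or its right.
- screwdriver: Bystander in the stand: black waisted handle 28 mm wide, reaching 75 mm above the stand's top. Origin: underside of its collar, on the stand's top.
- nut_driver: Bystander in the stand: short black handle 28 mm wide, reaching 57 mm above the stand's top. Origin: underside of its collar, on the stand's top.
- flux_jar: Bystander: jar 48 mm across, 55 mm high, on the table beyond the work. Origin: centre of the underside.
- solder_reel: Bystander: reel 60 mm across, 38 mm high, standing flat on the table. Origin: centre of the underside.
Mind the look-alikes: they are no part of the job. Leave any brown look-alike of the probe alone. What is shaped like the stand but black is not meant.

How it is judged (in metres and radians):
On the way, in this order (a step that is already met when the one before it is completed fails the run):
1. The probe is held clear above the tool stand, its tip at least 10 mm above the stand's top (z of probe_tip in the frame of stand above 0.09 m and contact force between the fingers and probe above 0.5 N), for 0.1 s.
2. The tip is pressed on the round pad, spring part way in, probe square to the board, for 1.5 s (distance between probe_tip and pad_top below 0.007 m and contact force between probe and pad above 0.5 N and value of joint plunger between 0.0025 and 0.0105 m and angle between the z axis of probe and the z axis of pad, either way round below 0.14 rad), for 1.5 s.
At the end, for the whole second after the job is handed in: Still gripped and at rest: tip within 7 mm of the round pad's centre, pressing 0.5 to 8 N, spring in by 2.5 to 10.5 mm, probe within 0.14 rad (8 deg) of square to the board, clear of the stand. Drivers within 20 mm and jar and reel within 30 mm of their starts (all of step 2 and contact force between probe and pad below 8 N and contact force between the fingers and probe above 0.5 N and contact force between probe and stand below 0.05 N and contact force between probe and holder below 8 N and linear speed of probe below 0.02 m/s and distance of each of screwdriver, nut_driver from where it was at the start of the episode below 0.02 m and distance of each of flux_jar, solder_reel from where it was at the start of the episode below 0.03 m); the arm keeps its last pose, push and grip.
It fails at once if The probe is pressed hard (over 15 N) on the board or its holder (contact force between probe and holder above 15 N).
It fails at once if The probe touches the components or the square pads (contact force between probe and components above 0.3 N).
It fails at once if A driver in the stand is shifted over 20 mm (distance of any of screwdriver, nut_driver from where it was at the start of the episode above 0.02 m).
It fails at once if The jar or the reel is shifted over 30 mm (distance of any of flux_jar, solder_reel from where it was at the start of the episode above 0.03 m).
It also fails if it takes over 43 s, if anything falls off the work surface, if the arm or the gripper's body presses on something with over 40 N, if the wrist force passes 120 N, or if a joint passes its speed limit or range.

## Working session

There is one attempt and no reset: what is moved stays moved. The work goes in short steps, Python scripts to look and compute and a tool call to move; the robot and the scene stay as the last step left them, time stands still between calls to the robot, and variables do not carry over. Pictures are saved under pics/ and viewed, at most 10 in all, crops included, and the job is handed in when it is done.

Besides the shell and the picture viewer there is one more tool, called after "Call:" by a JSON object that holds its "name" and its "arguments", one argument or row to a line. arm_command: Moves the arm, as the interface text tells. Its arguments: {"type":"object","properties":{"targets":{"type":"array"},"hand":{"type":"number"}},"required":["targets"]}

```bash
ls; mkdir -p pics; python3 - <<'E'
from station import monitor,cams,job,manip
import cv2,numpy as np
print(manip.tcp_to_grasp)
s=monitor.observe();print(s['time_s'],s['tool_pos'],s['tcp_rot'],s['gripper_width'])
for n in("side","top"):
    p,d=cams.grab_frame(n);c=cams.calibration(n)
    cv2.imwrite(f"pics/{n}0.png",p);np.savez(f"{n}0.npz",p=p,d=d,K=c["K"],T=c["world_to_cam"])
    print(n,c["K"],np.round(c["world_to_cam"],4).tolist())
E
```

```text
pics
0.0188
0.0 [ 0.17927414 -0.62391365  0.19078508] [[ 9.61088455e-01  2.76239814e-01 -7.39118449e-04]
 [ 2.76240799e-01 -9.61085427e-01  2.41320441e-03]
 [-4.37328331e-05 -2.52347757e-03 -9.99996815e-01]] 0.09309287167504009
side [[362.10206698   0.         319.11694997]
 [  0.         362.10206698 204.11741836]
 [  0.           0.           1.        ]] [[0.9937, -0.1099, 0.0201, -0.5784], [-0.0573, -0.6562, -0.7524, 0.0626], [0.0959, 0.7466, -0.6584, 0.8509], [0.0, 0.0, 0.0, 1.0]]
top [[407.88861711   0.         312.3603328 ]
 [  0.         407.88861711 196.47397143]
 [  0.           0.           1.        ]] [[-0.0081, -0.9997, 0.0231, -0.0651], [-0.9805, 0.0034, -0.1966, 0.5821], [0.1965, -0.0242, -0.9802, 0.8636], [0.0, 0.0, 0.0, 1.0]]
```

View pics/top0.png

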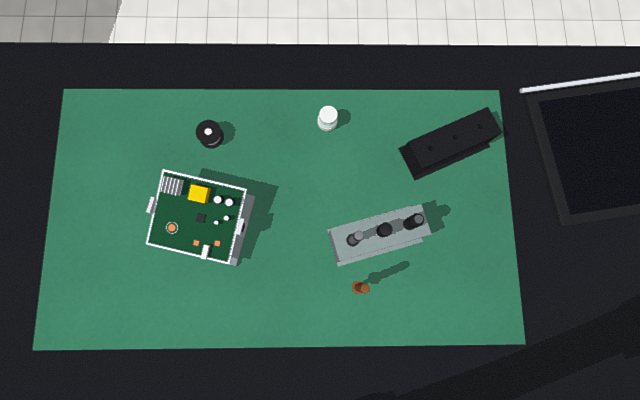

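View pics/side0.png

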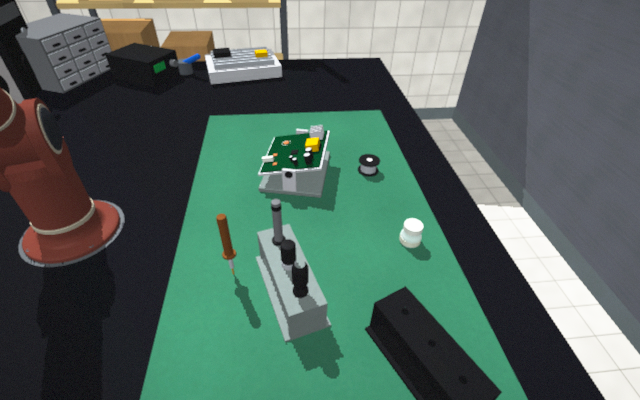

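The top view shows the grey stand at about (380,235). The grey slim handle is in its left hole at about (354,239), and the two black drivers are at (385,230) and (415,220). The round pad with its white ring is at (172,228). In the side view the probe runs from (276,203) to (278,240).

Candidates for the probe: the grey handle in the grey stand, side (277,220), fits the description. The brown one at side (226,235), top (360,288), is the look-alike, and the black stand at side (430,345) is not meant. I'll measure and make one crop to confirm.

```bash
cat > h.py <<'E'
import numpy as np,cv2
def load(f):
    z=np.load(f);return z['p'],z['d'],z['K'],z['T']
def world(d,K,T):
    v,u=np.mgrid[:d.shape[0],:d.shape[1]]
    c=np.stack([(u-K[0,2])/K[0,0]*d,(v-K[1,2])/K[1,1]*d,d],-1)
    return (c-T[:3,3])@T[:3,:3]
def proj(X,K,T):
    c=np.asarray(X)@T[:3,:3].T+T[:3,3];q=c@K.T;return q[...,:2]/q[...,2:]
def ray(u,v,K,T):
    R=T[:3,:3];o=-R.T@T[:3,3];r=R.T@np.linalg.inv(K)@[u,v,1];return o,r
def onz(u,v,z,K,T):
    o,r=ray(u,v,K,T);return o+r*(z-o[2])/r[2]
def grab(n,tag):
    from station import cams
    p,d=cams.grab_frame(n);c=cams.calibration(n)
    np.savez(f"{n}{tag}.npz",p=p,d=d,K=c["K"],T=c["world_to_cam"]);return p,d,c["K"],c["world_to_cam"]
E
python3 - <<'E'
from h import *
p,d,K,T=load('top0.npz');W=world(d,K,T)
hsv=cv2.cvtColor(p,cv2.COLOR_BGR2HSV);H,S,V=[hsv[...,i].astype(int) for i in range(3)]
# stand top
m=(abs(W[...,2]-.08)<.006)&(S<60)&(V>70);m[:,:310]=0;m[:,450:]=0
n,l,st,_=cv2.connectedComponentsWithStats(m.astype('uint8'))
i=1+st[1:,4].argmax();pts=W[l==i]
r=cv2.minAreaRect((pts[:,:2]*1000).astype('float32'));print('stand',r,np.median(pts[:,2]),len(pts));print(cv2.boxPoints(r))
# pad & board
b=np.s_[215:242,158:188]
cu=(H<20)&(S>90)&(V>100);cm=np.zeros_like(cu);cm[b]=cu[b]
v,u=np.nonzero(cm);print('pad px',u.mean(),v.mean(),len(u));
bm=np.zeros_like(cu);bm[176:258,150:240]=((H>50)&(H<100)&(S>100))[176:258,150:240]
P=W[bm&(d>0)];
for _ in range(4):
    c=np.median(P,0) if 0 else P.mean(0);nrm=np.linalg.svd(P-c,full_matrices=False)[2][2];nrm*=np.sign(nrm[2]);e=(P-c)@nrm;P=P[abs(e)<max(.0025,.0)] if abs(e).max()>.003 else P
print('plane',c,nrm,len(P),e.std(),'tilt',np.arccos(nrm[2]),'yaw',np.arctan2(-nrm[1],-nrm[0]))
o,rr=ray(u.mean(),v.mean(),K,T);c2=c+nrm*.002;t=((c2-o)@nrm)/(rr@nrm);print('pad_top',o+rr*t, 'depth',np.median(W[cm],0))
# pad also side
q,ds,Ks,Ts=load('side0.npz');print('pad in side',proj(o+rr*t,Ks,Ts))
Ws=world(ds,Ks,Ts)
# probe handle, side
hs=cv2.cvtColor(q,cv2.COLOR_BGR2HSV)
for rng in((198,216),(218,232)):
    a=Ws[rng[0]:rng[1],268:288].reshape(-1,3);a=a[(a[:,2]>.09)&(a[:,2]<.2)];print('probe side',np.median(a,0),len(a))
a=Ws[195:250,260:295];print('zmax',a[...,2].max())
a=Ws[210:275,215:240].reshape(-1,3);print('brown top z',np.percentile(a[:,2],98),np.median(a[a[:,2]>.05],0))
m=(W[...,2]>.12)&(W[...,2]<.3);m[:,:330]=0;m[:,440:]=0;m[200:]&=True
n,l,st,ce=cv2.connectedComponentsWithStats(m.astype('uint8'))
for i in range(1,n):
    if st[i,4]>15: print(st[i],np.median(W[l==i],0),W[l==i][:,2].max())
cv2.imwrite('pics/crop0.png',np.hstack([cv2.resize(q[185:345,205:345],(420,480),interpolation=2),cv2.resize(p[195:315,320:440],(380,480))]))
E
```

```text
stand ((498.7059631347656, -215.8477020263672), (69.99638366699219, 210.36770629882812), 15.546796798706055) 0.0809100769667376 2513
[[ 436.79636 -123.89273]
 [ 493.1802  -326.56348]
 [ 560.6156  -307.80267]
 [ 504.23172 -105.13193]]
pad px 171.4375 227.25 48
plane [0.50806228 0.15937513 0.07016835] [-0.10970362  0.12640788  0.98589359] 550 0.0010152166715061937 tilt 0.16816482436041302 yaw -0.8560277800697471
pad_top [0.51297663 0.24241436 0.0620968 ] depth [0.51244958 0.240345   0.06922192]
pad in side [286.3768063  144.03449412]
probe side [ 0.48211616 -0.15800559  0.17654419] 160
probe side [ 0.48197886 -0.15901403  0.13234713] 128
zmax 0.6189136239467476
brown top z 0.16656462814648929 [ 0.38362047 -0.17033753  0.11875446]
[407 213  17  15 131] [ 0.51166198 -0.26990337  0.14766561] 0.15772469579343418
[378 223  15  14 157] [ 0.49767088 -0.21403882  0.13714862] 0.14095451855703808
[351 231  13  12 111] [ 0.47884444 -0.15050428  0.18430506] 0.18905502201169502
[358 283  12  10  99] [ 0.38141217 -0.16260561  0.16635365] 0.17011416328991866
```

View pics/crop0.png

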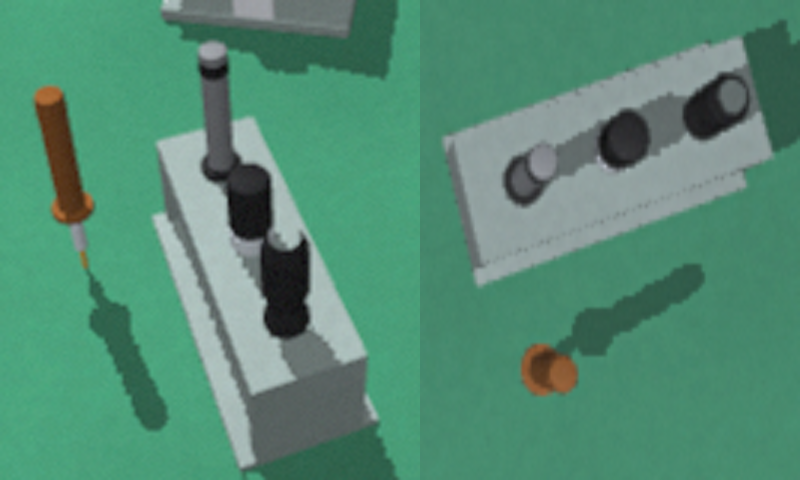

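The crop shows the grey probe with its black band and collar in the left, +y, hole of the grey stand, crop (215,110). The brown one stands on its own on the mat at crop (65,160). Probe axis is at (0.481,-0.153). The board mask caught the mat, so I'll refit it with dark green only.

```bash
python3 - <<'E'
from h import *
p,d,K,T=load('top0.npz');W=world(d,K,T)
q,ds,Ks,Ts=load('side0.npz');Ws=world(ds,Ks,Ts)
def fit(P):
    for k in range(12):
        c=P.mean(0);n=np.linalg.svd(P-c,full_matrices=False)[2][2];n*=np.sign(n[2]);e=(P-c)@n
        P=P[abs(e)<max(.003,2*e.std())] if k<11 else P
    return c,n,e.std(),len(P)
out=[]
for nm,im,WW,D,box in(('top',p,W,d,(176,258,150,240)),('side',q,Ws,ds,(130,172,262,328))):
    h=cv2.cvtColor(im,cv2.COLOR_BGR2HSV);H,S,V=[h[...,i].astype(int) for i in range(3)]
    m=np.zeros(D.shape,bool);a,b,c_,e_=box
    m[a:b,c_:e_]=((H>50)&(H<95)&(S>100)&(V<95)&(WW[...,2]>.035)&(D>0))[a:b,c_:e_]
    c,n,s,k=fit(WW[m]);print(nm,c,n,s,k,'tilt',np.arccos(n[2]),'yaw',np.degrees(np.arctan2(-n[1],-n[0])));out.append((c,n))
h=cv2.cvtColor(p,cv2.COLOR_BGR2HSV);m=np.zeros(d.shape,bool);m[215:242,158:188]=((h[...,0]<20)&(h[...,1]>90)&(h[...,2]>100))[215:242,158:188]
v,u=np.nonzero(m);c,n=out[0];o,r=ray(u.mean(),v.mean(),K,T);X=o+r*(((c+.002*n-o)@n)/(r@n));print('pad',X,proj(X,Ks,Ts))
h=cv2.cvtColor(q,cv2.COLOR_BGR2HSV);m=(h[...,0]<20)&(h[...,1]>70)&(h[...,2]>100)&(Ws[...,2]>.04)
n_,l,st,ce=cv2.connectedComponentsWithStats(m[130:172,262:328].astype('uint8'))
for i in range(1,n_):print(st[i]+[262,130,0,0,0],ce[i]+[262,130])
# white rim yaw
h=cv2.cvtColor(p,cv2.COLOR_BGR2HSV);m=(h[...,1]<50)&(h[...,2]>170);m=m&(np.arange(640)<250)&(np.arange(640)>140)&(np.arange(400)[:,None]>160)&(np.arange(400)[:,None]<270)
v,u=np.nonzero(m);P=W[v,u];P=P[P[:,2]>.03];print(cv2.minAreaRect((P[:,:2]*1000).astype('float32')))
E
```

```text
top [0.52710779 0.18712219 0.07299247] [-0.21737846  0.05296654  0.97464925] 0.001333977207954984 4043 tilt 0.2256483747327165 yaw -13.693875907205653
side [0.52569885 0.18119659 0.07223919] [-0.21784509  0.05350323  0.97451574] 0.0008877246118215377 1181 tilt 0.22624432223476157 yaw -13.798843938142381
pad [0.51213699 0.24026068 0.06881775] [286.02124434 142.42009658]
[283 140   6   5  20] [285.85 142.05]
[273 153   5   4  13] [274.76923077 154.23076923]
[273 162   4   4  13] [274.38461538 163.15384615]
((516.5875244140625, 113.08499145507812), (364.77362060546875, 167.47120666503906), 76.13096618652344)
```

Both views agree: tilt is 0.226 rad and pad_top is (0.512,0.240,0.069). The tool can only turn about its own z, so after drawing the probe I'll pivot it in the grip. To do that I'll push its shank against the stand's back edge, closing along stand y and leaning the handle toward the robot.

First I approach above the probe.

Call:
{"name": "arm_command", "arguments": {
  "targets": [
    [[4,-3.5,-2],0],
    [[9,-7.5,-4],0],
    [[13.5,-12,-4],0],
    [[18,-16,-4],0],
    [[22,-19.5,-4],0]
  ],
  "hand": 0.45
}}

```text
time_s: 0.72
tool_pos: [0.338, -0.3741, 0.2318]
tcp_rot: [[0.961, 0.277, 0.0], [0.277, -0.961, 0.001], [0.0, -0.001, -1.0]]
contact_force: [1.2, -0.1, 0.1]
gripper_width: 0.0472
grasp_force: 0.0
```

Call:
{"name": "arm_command", "arguments": {
  "targets": [
    [[4.5,-4,0],0],
    [[9,-8,0],0],
    [[13.5,-12,0],0],
    [[18,-15.5,0],0],
    [[20,-17.4,0],0]
  ]
}}

```text
time_s: 1.35
tool_pos: [0.4828, -0.1501, 0.2317]
tcp_rot: [[0.96, 0.282, 0.0], [0.282, -0.96, 0.002], [0.001, -0.002, -1.0]]
contact_force: [-0.1, -0.0, 0.6]
gripper_width: 0.0423
grasp_force: 0.0
```

Call:
{"name": "arm_command", "arguments": {
  "targets": [
    [[-0.2,0.25,1],0],
    [[-0.2,0.25,3],0],
    [[-0.2,0.25,5.5],0],
    [[-0.2,0.25,7.5],0],
    [[-0.2,0.25,8.6],0]
  ]
}}

```text
time_s: 1.98
tool_pos: [0.4781, -0.1586, 0.1444]
tcp_rot: [[0.962, 0.274, -0.003], [0.274, -0.962, -0.0], [-0.003, -0.001, -1.0]]
contact_force: [0.7, -0.1, -0.1]
gripper_width: 0.0417
grasp_force: 0.0
```

```bash
python3 - <<'E'
from h import *
p,d,K,T=grab('side','1');p2,*_=grab('top','1')
cv2.imwrite('pics/g1.png',np.hstack([cv2.resize(p[110:310,200:360],(400,500)),cv2.resize(p2[170:290,310:430],(390,500))]))
from station import monitor
s=monitor.observe();print(s['tool_pos'],s['contact_force'])
E
```

```text
[ 0.47842439 -0.15796128  0.14467977] [-0.21246136 -0.3143922  -0.06470721]
```

View pics/g1.png

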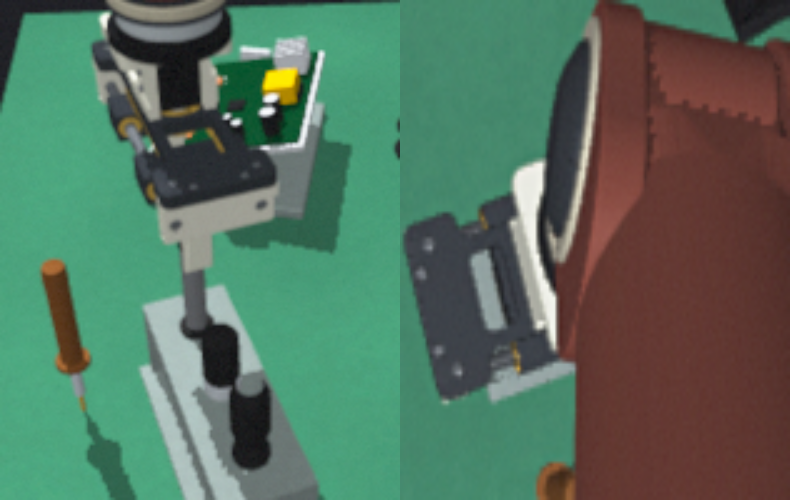

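The fingers straddle the probe handle at crop (195,260) and the drivers are clear. I'll shift a few mm to centre, then close.

Call:
{"name": "arm_command", "arguments": {
  "targets": [
    [[0.2,-0.15,0],0],
    [[0.4,-0.3,0],0],
    [[0.4,-0.3,0],0],
    [[0.4,-0.3,0],0],
    [[0.4,-0.3,0],0]
  ]
}}

```text
time_s: 2.7
tool_pos: [0.483, -0.1531, 0.1461]
tcp_rot: [[0.961, 0.276, 0.0], [0.276, -0.961, -0.0], [0.0, 0.0, -1.0]]
contact_force: [-0.1, 0.4, -0.6]
gripper_width: 0.0419
grasp_force: 0.0
```

Call:
{"name": "arm_command", "arguments": {
  "targets": [
    [[0,0,0],0],
    [[0,0,0],0],
    [[0,0,0],0],
    [[0,0,0],0],
    [[0,0,0],0]
  ],
  "hand": 0
}}

```text
time_s: 3.32
tool_pos: [0.483, -0.153, 0.146]
tcp_rot: [[0.961, 0.276, -0.0], [0.276, -0.961, 0.0], [-0.0, -0.0, -1.0]]
contact_force: [0.3, 0.2, -0.4]
gripper_width: 0.0171
grasp_force: 30.0
```

Gripped (17 mm, 30 N). Lift 9.5 cm.

Call:
{"name": "arm_command", "arguments": {
  "targets": [
    [[0,0,-1],0],
    [[0,0,-3.5],0],
    [[0,0,-6.5],0],
    [[0,0,-9],0],
    [[0,0,-9.5],0]
  ]
}}

```text
time_s: 3.95
tool_pos: [0.4841, -0.1532, 0.243]
tcp_rot: [[0.961, 0.276, 0.004], [0.276, -0.961, -0.001], [0.004, 0.002, -1.0]]
contact_force: [0.4, -0.8, -0.9]
gripper_width: 0.0169
grasp_force: 30.0
```

Call:
{"name": "arm_command", "arguments": {
  "targets": [
    [[0,0,0],0],
    [[0,0,0],0],
    [[3,0,0],0],
    [[6,0,0],0],
    [[8,0,0],0]
  ]
}}

```text
time_s: 4.58
tool_pos: [0.5605, -0.1301, 0.2395]
tcp_rot: [[0.961, 0.277, -0.002], [0.277, -0.961, 0.001], [-0.002, -0.002, -1.0]]
contact_force: [0.5, 0.6, -0.7]
gripper_width: 0.0173
grasp_force: 30.0
```

Call:
{"name": "arm_command", "arguments": {
  "targets": [
    [[0,0,1.5],0],
    [[0,0,4],0],
    [[0,0,6.5],0],
    [[0,0,7.5],0],
    [[0,0,7.5],0]
  ]
}}

```text
time_s: 5.2
tool_pos: [0.5587, -0.1312, 0.165]
tcp_rot: [[0.961, 0.276, -0.003], [0.276, -0.961, 0.0], [-0.003, -0.001, -1.0]]
contact_force: [0.2, -0.9, -0.4]
gripper_width: 0.0169
grasp_force: 30.0
```

Call:
{"name": "arm_command", "arguments": {
  "targets": [
    [[-1.5,0,0],0],
    [[-3,0,0],0],
    [[-4,0,0],0],
    [[-4.5,0,0],0],
    [[-5,0,0],0]
  ]
}}

```text
time_s: 5.82
tool_pos: [0.5129, -0.1447, 0.1666]
tcp_rot: [[0.961, 0.276, 0.003], [0.276, -0.961, -0.0], [0.003, 0.001, -1.0]]
contact_force: [0.4, 0.4, 0.0]
gripper_width: 0.0173
grasp_force: 30.0
```

Call:
{"name": "arm_command", "arguments": {
  "targets": [
    [[-0.4,0,0],0],
    [[-0.8,0,0],0],
    [[-1.2,0,0],0],
    [[-1.4,0,0],0],
    [[-1.4,0,0],0]
  ]
}}

```text
time_s: 6.45
tool_pos: [0.4983, -0.1485, 0.1659]
tcp_rot: [[0.961, 0.276, -0.0], [0.276, -0.961, 0.0], [-0.0, -0.0, -1.0]]
contact_force: [1.6, 0.2, -1.8]
gripper_width: 0.0171
grasp_force: 30.0
```

```bash
python3 - <<'E'
from h import *
p,d,K,T=grab('side','2');p2,*_=grab('top','2')
cv2.imwrite('pics/g2.png',cv2.resize(p[130:290,220:400],(720,600),interpolation=2))
from station import monitor
s=monitor.observe();print(s['tool_pos'],s['contact_force'],s['wrist_torque'])
E
```

```text
[ 0.49847938 -0.14841544  0.16593509] [ 0.8373722   0.77667178 -1.69322316] [ 0.09757676 -0.40272823  0.02401021]
```

View pics/g2.png

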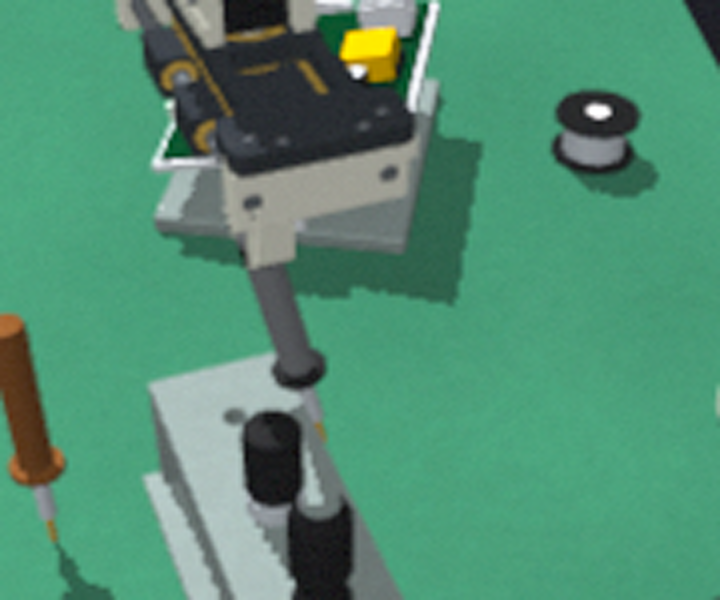

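The probe leans about as wanted: handle top at crop (265,270), collar (298,367), tip (320,440). I'll back off, lift, carry it over the pad and turn 30°.

Call:
{"name": "arm_command", "arguments": {
  "targets": [
    [[2,0,0],0],
    [[3,0,-2],0],
    [[3,0,-6],0],
    [[3,0,-9.5],0],
    [[3,0,-11],0]
  ]
}}

```text
time_s: 7.18
tool_pos: [0.5273, -0.1405, 0.2776]
tcp_rot: [[0.961, 0.276, 0.001], [0.276, -0.961, -0.001], [0.001, 0.001, -1.0]]
contact_force: [-0.3, 0.8, -0.6]
gripper_width: 0.0172
grasp_force: 30.0
```

Call:
{"name": "arm_command", "arguments": {
  "targets": [
    [[0.3,-3,0],0],
    [[1,-7.5,0],0],
    [[1.5,-12,0],0],
    [[2,-16.5,0],0],
    [[2.5,-20,0],0]
  ]
}}

```text
time_s: 7.8
tool_pos: [0.4942, 0.0605, 0.2749]
tcp_rot: [[0.961, 0.278, -0.004], [0.278, -0.961, -0.0], [-0.004, -0.001, -1.0]]
contact_force: [0.6, -0.4, -0.8]
gripper_width: 0.017
grasp_force: 30.0
```

Call:
{"name": "arm_command", "arguments": {
  "targets": [
    [[0.7,-4,0],6],
    [[1.4,-8.5,0],12],
    [[2,-13,0],18],
    [[2.8,-17,0],24],
    [[3,-19,0],30]
  ]
}}

```text
time_s: 8.43
tool_pos: [0.4705, 0.2519, 0.2745]
tcp_rot: [[0.971, -0.241, -0.004], [-0.241, -0.971, -0.001], [-0.003, 0.002, -1.0]]
contact_force: [0.1, -1.2, -1.4]
gripper_width: 0.017
grasp_force: 30.0
```

Call:
{"name": "arm_command", "arguments": {
  "targets": [
    [[0,0,0],0],
    [[0,0,0],0],
    [[0,0,0],0],
    [[0,0,0],0],
    [[0,0,0],0]
  ]
}}

```text
time_s: 9.05
tool_pos: [0.4726, 0.2492, 0.2761]
tcp_rot: [[0.97, -0.242, 0.0], [-0.242, -0.97, 0.0], [0.0, -0.0, -1.0]]
contact_force: [-0.5, 0.4, -1.7]
gripper_width: 0.0168
grasp_force: 30.0
```

```bash
python3 - <<'E'
from h import *
p,d,K,T=grab('side','3');p2,*_=grab('top','3')
cv2.imwrite('pics/g3.png',cv2.resize(p[50:190,220:380],(685,600),interpolation=2))
from station import monitor
s=monitor.observe();print(s['tool_pos'],s['tcp_rot'],s['joint_pos'])
E
```

```text
[0.47248038 0.24947695 0.27606649] [[ 9.70375202e-01 -2.41602894e-01  9.76945223e-05]
 [-2.41602902e-01 -9.70375202e-01  7.10271444e-05]
 [ 7.76399781e-05 -9.25262596e-05 -9.99999993e-01]] [ -22.73604807   20.85655404  -10.72054112   92.92337677    4.1377867
   66.60114155 -138.39523042]
```

View pics/g3.png

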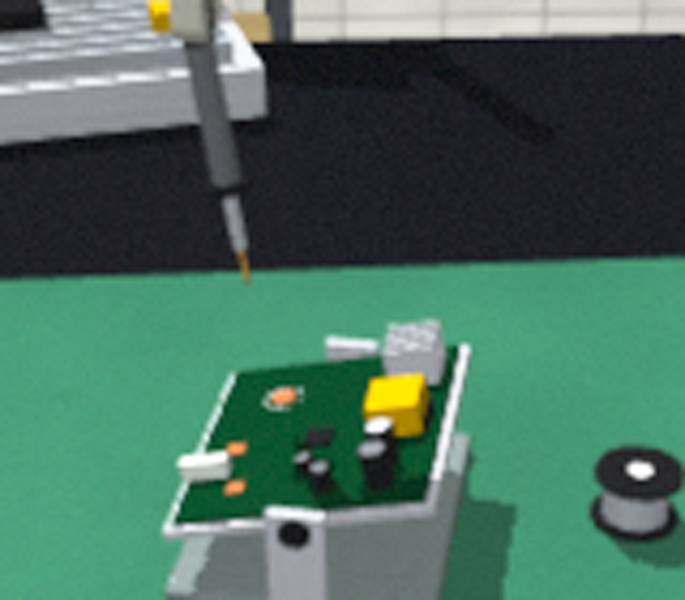

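The probe hangs leaning over the board, tip at crop (247,282), i.e. px (277.7,115.8). The pad is at crop (283,397). I'll compute the lean and the remaining offset by casting the tip and shank rays onto the lean plane.

```bash
cat > tip.py <<'E'
from h import *
def meas(tag,tp,R):
    p,d,K,T=load(f'side{tag}.npz')
    tp=np.asarray(tp,float);G=tp+R[:,2]*-.0188
    hv=cv2.cvtColor(p,cv2.COLOR_BGR2HSV)
    yv=R[:,1]
    def on(u,v):
        o,r=ray(u,v,K,T);return o+r*((G-o)@yv)/(r@yv)
    return p,hv,K,T,G,on
E
python3 - <<'E'
from tip import *
from station import monitor
s=monitor.observe();R=s['tcp_rot'];p,hv,K,T,G,on=meas('3',s['tool_pos'],R)
# gold tip pixels
m=(hv[...,0]>8)&(hv[...,0]<30)&(hv[...,1]>110)&(hv[...,2]>60);b=np.zeros_like(m);b[100:122,268:285]=m[100:122,268:285]
v,u=np.nonzero(b);print(len(u),v.min(),v.max());e=v.max();print('tip row px',u[v==e].mean(),e)
tip=on(u[v>=e-1].mean(),e+.5)
n=np.array([-.2176,.0532,.9746]);n/=np.linalg.norm(n)
a=(G-tip);L=np.linalg.norm(a);a/=L
print('tip',tip,'L',L,'axis',a,'lean',np.degrees(np.arccos(a[2])),'err deg',np.degrees(np.arccos(a@n)))
for q in((273.2,93.9),(266.7,60.5)):
    X=on(*q);c=X-tip;print(np.linalg.norm(c),c/np.linalg.norm(c))
for th in(.15,.2,.25,.3,.35):
    ax=-R[:,0]*np.sin(th)+np.array([0,0,np.cos(th)]);print(th,proj(G-ax*.1468,K,T),proj(G-ax*.085,K,T),np.arccos(ax@n))
X=np.array([.5121,.2403,.0688]);D=X-tip;print('pad-tip',D,'tool',R.T@D)
E
```

```text
11 109 114
tip row px 277.0 114
tip [0.49141187 0.24477502 0.15435375] L 0.14186047923617884 axis [-0.13346441  0.03313537  0.99049952] lean 7.904143925537996 err deg 5.040424808574445
0.05831148710861367 [-0.1121632   0.02783155  0.99329997]
0.1439512344965739 [-0.11787462  0.02925364  0.9925975 ]
0.15 [277.9741105  116.14036985] [273.20943527  94.43103441] 0.07607599514760109
0.2 [280.56653185 115.92759221] [274.76803692  94.28309412] 0.026511796478927055
0.25 [283.13424343 115.59048598] [276.30890841  94.05730778] 0.024862333980743816
0.3 [285.6724799  115.12901004] [277.82878626  93.75390051] 0.0743864096119399
0.35 [288.17644962 114.54326578] [279.3244188   93.37322944] 0.12429192286808523
pad-tip [ 0.02068813 -0.00447502 -0.08555375] tool [ 0.02114978 -0.00064795  0.08555546]
```

The lean is only about 0.13 rad against the 0.226 needed. That's within tolerance but thin, and there is time, so I'll go back and push about 10 mm further.

Call:
{"name": "arm_command", "arguments": {
  "targets": [
    [[1.3,3.3,0],0],
    [[3,7.5,0],0],
    [[4.7,11.7,0],0],
    [[6.3,15.7,0],0],
    [[7.4,18.3,0],0]
  ]
}}

```text
time_s: 9.78
tool_pos: [0.5002, 0.0516, 0.2762]
tcp_rot: [[0.97, -0.244, 0.0], [-0.244, -0.97, -0.001], [0.001, 0.001, -1.0]]
contact_force: [0.3, 0.8, -0.5]
gripper_width: 0.0171
grasp_force: 30.0
```

Call:
{"name": "arm_command", "arguments": {
  "targets": [
    [[1.5,4,0],-6],
    [[3.2,8,0],-12],
    [[4.9,12,0],-18],
    [[6.5,16,0],-24],
    [[7.4,18.2,0],-30]
  ]
}}

```text
time_s: 10.4
tool_pos: [0.5277, -0.1435, 0.2759]
tcp_rot: [[0.961, 0.276, -0.0], [0.276, -0.961, -0.001], [-0.001, 0.001, -1.0]]
contact_force: [-0.3, -0.1, -1.0]
gripper_width: 0.0168
grasp_force: 30.0
```

Call:
{"name": "arm_command", "arguments": {
  "targets": [
    [[0,0,1],0],
    [[0,0,4],0],
    [[0,0,8],0],
    [[0,0,11],0],
    [[0,0,11],0]
  ]
}}

```text
time_s: 11.02
tool_pos: [0.5257, -0.1376, 0.1635]
tcp_rot: [[0.961, 0.278, -0.006], [0.278, -0.961, 0.003], [-0.005, -0.004, -1.0]]
contact_force: [-0.9, 0.3, -0.5]
gripper_width: 0.0171
grasp_force: 30.0
```

Call:
{"name": "arm_command", "arguments": {
  "targets": [
    [[-1,0,0],0],
    [[-2,0,0],0],
    [[-2.5,0,0],0],
    [[-3,0,0],0],
    [[-3.4,0,0],0]
  ]
}}

```text
time_s: 11.65
tool_pos: [0.4961, -0.1497, 0.1665]
tcp_rot: [[0.961, 0.276, 0.003], [0.276, -0.961, -0.0], [0.003, 0.001, -1.0]]
contact_force: [0.7, -0.1, -1.4]
gripper_width: 0.0171
grasp_force: 30.0
```

Call:
{"name": "arm_command", "arguments": {
  "targets": [
    [[-0.3,0,0],0],
    [[-0.6,0,0],0],
    [[-0.6,0,0],0],
    [[-0.6,0,0],0],
    [[-0.6,0,0],0]
  ]
}}

```text
time_s: 12.28
tool_pos: [0.4896, -0.1512, 0.166]
tcp_rot: [[0.961, 0.276, 0.0], [0.276, -0.961, 0.0], [0.0, -0.0, -1.0]]
contact_force: [1.3, 0.2, -0.4]
gripper_width: 0.017
grasp_force: 30.0
```

Call:
{"name": "arm_command", "arguments": {
  "targets": [
    [[2,0,0],0],
    [[4,0,-2],0],
    [[4,0,-6],0],
    [[4,0,-9.5],0],
    [[4,0,-11],0]
  ]
}}

```text
time_s: 12.9
tool_pos: [0.5279, -0.1405, 0.2774]
tcp_rot: [[0.961, 0.276, 0.001], [0.276, -0.961, -0.001], [0.001, 0.001, -1.0]]
contact_force: [0.6, -0.0, -0.8]
gripper_width: 0.0174
grasp_force: 30.0
```

Call:
{"name": "arm_command", "arguments": {
  "targets": [
    [[0.3,-3,0],0],
    [[1,-7.5,0],0],
    [[1.5,-12,0],0],
    [[2,-16.5,0],0],
    [[2.5,-20,0],0]
  ]
}}

```text
time_s: 13.52
tool_pos: [0.4949, 0.0606, 0.2748]
tcp_rot: [[0.961, 0.278, -0.004], [0.278, -0.961, -0.0], [-0.004, -0.001, -1.0]]
contact_force: [0.0, 0.1, -1.0]
gripper_width: 0.017
grasp_force: 30.0
```

Call:
{"name": "arm_command", "arguments": {
  "targets": [
    [[0.7,-4,0],6],
    [[1.4,-8.5,0],12],
    [[2,-13,0],18],
    [[2.8,-17,0],24],
    [[3,-19,0],30]
  ]
}}

```text
time_s: 14.15
tool_pos: [0.4711, 0.252, 0.2745]
tcp_rot: [[0.971, -0.241, -0.004], [-0.241, -0.971, -0.001], [-0.003, 0.002, -1.0]]
contact_force: [1.0, -1.6, -0.7]
gripper_width: 0.0174
grasp_force: 30.0
```

Call:
{"name": "arm_command", "arguments": {
  "targets": [
    [[0,0,1],0],
    [[0,0,3],0],
    [[0,0,4],0],
    [[0,0,4],0],
    [[0,0,4],0]
  ]
}}

```text
time_s: 14.78
tool_pos: [0.4736, 0.2494, 0.2364]
tcp_rot: [[0.97, -0.242, 0.001], [-0.242, -0.97, 0.0], [0.001, -0.0, -1.0]]
contact_force: [-0.0, -0.5, 0.0]
gripper_width: 0.0168
grasp_force: 30.0
```

```bash
python3 - <<'E'
from h import *
p,d,K,T=grab('side','4');p2,*_=grab('top','4')
cv2.imwrite('pics/g4.png',cv2.resize(p[70:180,230:340],(600,600),interpolation=2))
from tip import *
from station import monitor
s=monitor.observe();R=s['tcp_rot'];p,hv,K,T,G,on=meas('4',s['tool_pos'],R);print(s['tool_pos'],R[:,0])
n=np.array([-.2176,.0532,.9746])
for th in(.1,.15,.2,.25,.3,.35):
    ax=-R[:,0]*np.sin(th)+np.array([0,0,np.cos(th)]);print(th,proj(G-ax*.1468,K,T),proj(G-ax*.085,K,T),np.arccos(ax@n))
E
```

```text
[0.47356295 0.2498107  0.23666348] [ 0.97041497 -0.24144071  0.00107939]
0.1 [276.58201025 129.04989127] [273.00797184 108.44137095] 0.12665940122089014
0.15 [279.12777024 128.97678098] [274.53933782 108.38200992] 0.077810799162111
0.2 [281.65419085 128.78580481] [276.05676454 108.24880584] 0.03264493658950274
0.25 [284.15660788 128.47678978] [277.55704967 108.04184086] 0.03280426283550516
0.3 [286.63033476 128.04969734] [279.03700022 107.76132192] 0.07801156189237482
0.35 [289.07066139 127.50462846] [280.49343553 107.40758265] 0.12686505735756162
```

View pics/g4.png

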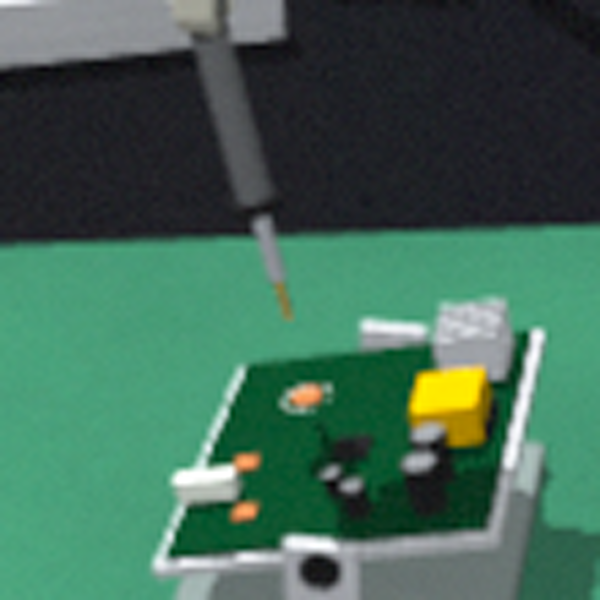

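The tip is now at px (283.0,128.1) and the collar at (277.1,107.6), giving a lean of about 0.23 rad, which matches the board. The pad is at px (286,142). Offset to the pad from here is (0.65, 0, 4.4) cm in the tool frame. I'll descend to about 8 mm short and check.

Call:
{"name": "arm_command", "arguments": {
  "targets": [
    [[0.1,0,1],0],
    [[0.2,0,2],0],
    [[0.35,0,3],0],
    [[0.45,0,3.5],0],
    [[0.45,0,3.5],0]
  ]
}}

```text
time_s: 15.5
tool_pos: [0.4773, 0.2485, 0.2004]
tcp_rot: [[0.97, -0.241, -0.001], [-0.241, -0.97, -0.0], [-0.001, 0.001, -1.0]]
contact_force: [0.1, 0.3, -1.1]
gripper_width: 0.0171
grasp_force: 30.0
```

```bash
python3 - <<'E'
from h import *
p,d,K,T=grab('side','5');p2,*_=grab('top','5')
cv2.imwrite('pics/g5.png',np.hstack([cv2.resize(p[100:160,255:315],(600,600),interpolation=2)]))
from tip import *
from station import monitor
s=monitor.observe();R=s['tcp_rot'];p,hv,K,T,G,on=meas('5',s['tool_pos'],R)
th=.228;ax=-R[:,0]*np.sin(th)+np.array([0,0,np.cos(th)]);t=G-ax*.1468
print(s['tool_pos'],s['contact_force'],'tip',t,proj(t,K,T),'tool to pad',R.T@(np.array([.5121,.2403,.0688])-t))
E
```

```text
[0.47762092 0.24888308 0.20115414] [-0.63181317 -0.54658254 -0.6517022 ] tip [0.50981444 0.24086796 0.07696189] [285.07805686 139.86241297] tool to pad [2.35294627e-03 3.17664911e-06 8.16250032e-03]
```

View pics/g5.png

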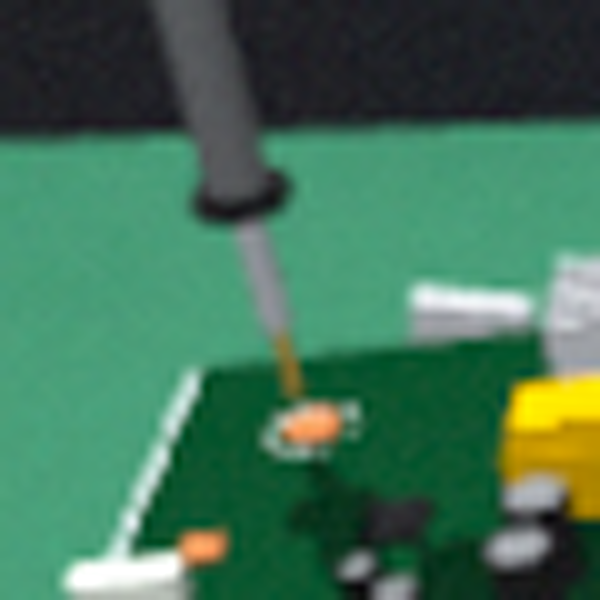

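The tip is at px (284.7,139.6), as predicted, just up-left of the pad centre at (286.2,142.4). The remaining move to contact is (0.24, 0, 0.82) cm. I'll press in stages.

Call:
{"name": "arm_command", "arguments": {
  "targets": [
    [[0.1,0,0.4],0],
    [[0.2,0,0.8],0],
    [[0.3,0,1.05],0],
    [[0.3,0,1.05],0],
    [[0.3,0,1.05],0]
  ]
}}

```text
time_s: 16.23
tool_pos: [0.4803, 0.248, 0.1906]
tcp_rot: [[0.97, -0.241, 0.0], [-0.241, -0.97, 0.0], [0.0, -0.0, -1.0]]
contact_force: [-0.3, -0.4, 0.0]
gripper_width: 0.017
grasp_force: 30.0
```

Call:
{"name": "arm_command", "arguments": {
  "targets": [
    [[0.03,0,0.15],0],
    [[0.08,0,0.35],0],
    [[0.08,0,0.35],0],
    [[0.08,0,0.35],0],
    [[0.08,0,0.35],0]
  ]
}}

```text
time_s: 16.85
tool_pos: [0.4812, 0.2479, 0.1871]
tcp_rot: [[0.97, -0.241, 0.0], [-0.241, -0.97, 0.0], [0.0, -0.0, -1.0]]
contact_force: [-0.2, -0.5, 2.2]
gripper_width: 0.0168
grasp_force: 30.0
```

```bash
python3 - <<'E'
from h import *
from station import monitor
F=[]
for k in range(8):
    p,d,K,T=grab('side','6');s=monitor.observe();F.append(np.r_[s['tool_pos'],s['contact_force']])
F=np.array(F);print(s['time_s'],F.mean(0).round(4),F.std(0).round(4))
cv2.imwrite('pics/g6.png',cv2.resize(p[100:160,255:315],(600,600),interpolation=2))
R=s['tcp_rot'];th=.228;ax=-R[:,0]*np.sin(th)+np.array([0,0,np.cos(th)]);G=F.mean(0)[:3]-R[:,2]*.0188
L=(G-np.array([.5121,.2403,.0688]));print('length to pad along axis',L@ax,'lateral',L-ax*(L@ax), 'collar px',proj(G-ax*.085,K,T),'shank end px',proj(G-ax*.1228,K,T))
E
```

```text
17.25 [ 0.4812  0.2479  0.1871 -0.6603  0.3948  1.4662] [0.     0.     0.     0.5901 0.5452 0.3953]
length to pad along axis 0.14072330216027157 lateral [-6.67737882e-05 -8.18487337e-05 -8.06553491e-06] collar px [280.71065149 125.03208839] shank end px [284.32803592 136.96754222]
```

View pics/g6.png

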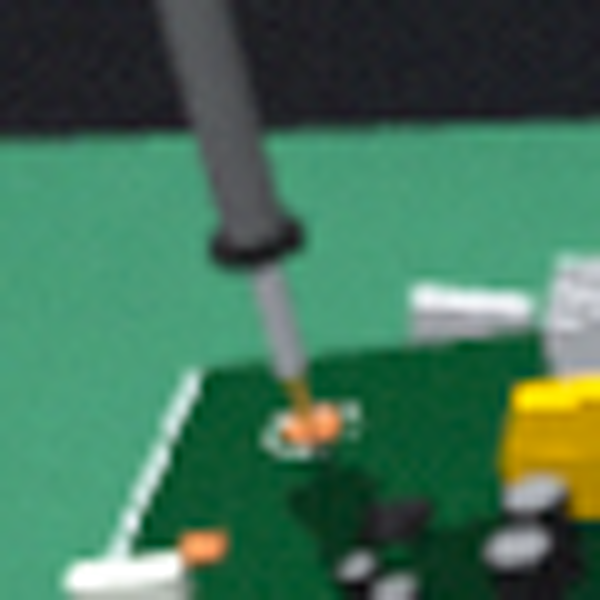

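The tip stands on the round pad at px (285.7,141.7) and the probe is square to the board. Net force is about 2.3 N once the probe's own weight is taken off. I'll press 1.3 mm further and hold.

Call:
{"name": "arm_command", "arguments": {
  "targets": [
    [[0.01,0,0.06],0],
    [[0.03,0,0.13],0],
    [[0.03,0,0.13],0],
    [[0.03,0,0.13],0],
    [[0.03,0,0.13],0]
  ]
}}

```text
time_s: 17.88
tool_pos: [0.4814, 0.2478, 0.1857]
tcp_rot: [[0.97, -0.241, 0.0], [-0.241, -0.97, 0.0], [0.0, -0.0, -1.0]]
contact_force: [-1.0, 0.1, 2.4]
gripper_width: 0.0171
grasp_force: 30.0
```

Call:
{"name": "arm_command", "arguments": {
  "targets": [
    [[0,0,0],0],
    [[0,0,0],0],
    [[0,0,0],0],
    [[0,0,0],0],
    [[0,0,0],0]
  ]
}}

```text
time_s: 18.5
tool_pos: [0.4814, 0.2478, 0.1857]
tcp_rot: [[0.97, -0.241, 0.0], [-0.241, -0.97, 0.0], [0.0, -0.0, -1.0]]
contact_force: [-0.5, 0.0, 1.9]
gripper_width: 0.017
grasp_force: 30.0
```

Call:
{"name": "arm_command", "arguments": {
  "targets": [
    [[0,0,0],0],
    [[0,0,0],0],
    [[0,0,0],0],
    [[0,0,0],0],
    [[0,0,0],0]
  ]
}}

```text
time_s: 19.12
tool_pos: [0.4814, 0.2478, 0.1857]
tcp_rot: [[0.97, -0.241, 0.0], [-0.241, -0.97, 0.0], [-0.0, -0.0, -1.0]]
contact_force: [-0.8, 0.3, 1.7]
gripper_width: 0.0167
grasp_force: 30.0
```

Call:
{"name": "arm_command", "arguments": {
  "targets": [
    [[0,0,0],0],
    [[0,0,0],0],
    [[0,0,0],0],
    [[0,0,0],0],
    [[0,0,0],0]
  ]
}}

```text
time_s: 19.75
tool_pos: [0.4814, 0.2477, 0.1857]
tcp_rot: [[0.97, -0.241, 0.0], [-0.241, -0.97, 0.0], [0.0, -0.0, -1.0]]
contact_force: [0.2, 0.8, 1.8]
gripper_width: 0.017
grasp_force: 30.0
```

Call:
{"name": "arm_command", "arguments": {
  "targets": [
    [[0,0,0],0],
    [[0,0,0],0],
    [[0,0,0],0],
    [[0,0,0],0],
    [[0,0,0],0]
  ]
}}

```text
time_s: 20.38
tool_pos: [0.4814, 0.2477, 0.1857]
tcp_rot: [[0.97, -0.241, -0.0], [-0.241, -0.97, 0.0], [-0.0, -0.0, -1.0]]
contact_force: [-0.6, -0.8, 2.5]
gripper_width: 0.0169
grasp_force: 30.0
```

```bash
python3 - <<'E'
from h import *
from station import monitor
F=[]
for k in range(10):
    p,d,K,T=grab('side','7');s=monitor.observe();F.append(np.r_[s['tool_pos'],s['contact_force']])
F=np.array(F);print(s['time_s'],F.mean(0).round(4),s['grasp_force'])
a=cv2.cvtColor(p,cv2.COLOR_BGR2HSV)[130:150,275:295]
cv2.imwrite('pics/g7.png',cv2.resize(p[100:160,255:315],(600,600),interpolation=2))
E
```

```text
20.875 [ 0.4814  0.2477  0.1857 -0.5504  0.0734  2.2128] 30.001366138458252
```

View pics/g7.png

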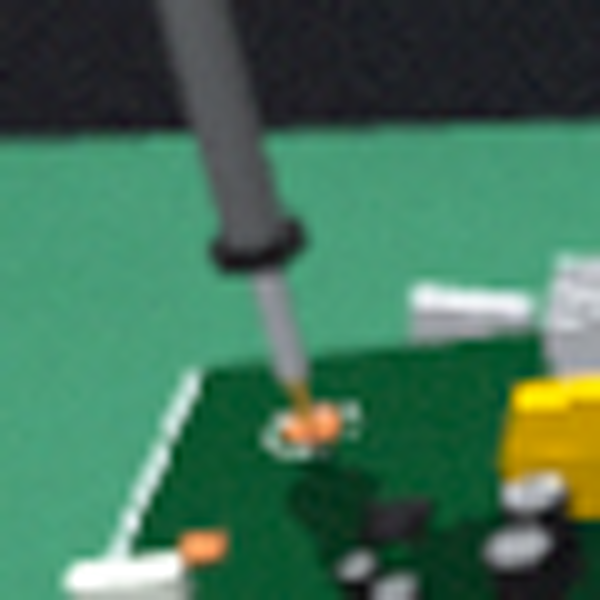

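The picture shows the tip on the pad at px (285.5,141.8), with the spring partly in. The net push is about 3 N and steady, so I'm handing in.

```bash
python3 -c "
from station import job
print(job.close_job())"
```

```text
the job is handed in; nothing more can be done
None
```

I handed the job in at about 21 s with the probe still gripped, its spring tip on the round pad at about 3 N (about half way in). By the camera it was square to the board within a few hundredths of a rad, and it had held steady for over 2 s; no verdict was returned.

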